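# Put the stock room kettle on

### The arm

A 6-joint arm with a two-finger parallel gripper is mounted at the origin on the work surface. World frame = base frame: x ahead of the robot, y to its left, z up, the work surface at z = 0. Lengths are in m, angles in degrees, forces in N, time in s.
With the tool pointing down it reaches from about 0.325 to 0.775 m from the base axis. Payload 5.5 kg.
Tool frame: the origin (TCP) lies at the centre of the arm's flange, where the gripper is bolted on; the fingertips stand 182 mm ahead of it and the grasp point (between the pads) lies 163 mm ahead of it; z points along the fingers, y is the line along which they close (so a half turn about z gives the same grasp; the last joint's range is limited). The gripper opens to 88 mm and grips with 3 to 60 N. Pads are 20 mm wide; open, the fingers measure 115 mm over their backs; the gripper's body (75 mm by 178 mm) begins 61 mm behind the grasp point.
Start: joints at [61.782, 5.22, 70.514, -0, 104.267, -3.249], TCP at [0.253, 0.544, 0.405] pointing down, gripper open.
Joint ranges: [-164.24, 164.24], [-49.07, 125.15], [9.68, 141.18], [-86.29, 266.29], [3.28, 154.24], [-151.56, 151.56]. Speed limits (degrees/s): [147.25, 147.25, 172.46, 180, 180, 180].

### API

Orientations are given as [roll, pitch, yaw] about the fixed x, y, z axes, in that order (R = Rz(yaw) Ry(pitch) Rx(roll)).
In Python, from station import r gives the robot as it stands. The module is installed in compiled form; this text tells all that it offers. Calls block until the motion is done:
- r.reach(position, orientation): joint-space move of the TCP to a pose.
- r.servo_line(position, rotation=None, speed=0.15): straight line of the TCP; rotation=None keeps the orientation; speed is the mean speed in m/s.
- r.move_joints(angles): joint-space move.
- r.let_go() and r.grab(squeeze=None): open the fingers fully, or close them until they stop; squeeze is the grip in N (None keeps the last).
- r.wait(seconds).
- r.inverse_kinematics(position, orientation): joint angles nearest the present ones, or None.
- r.sense(): the state.
- r.snapshot(name): name is "scene" or "top"; returns a dict with "frame" (420x560x3 uint8, red, green, blue), "fx", "fy", "cx", "cy" (pixels), "R" (3x3) and "t" (3): a world point X has camera coordinates R X + t. Camera axes: x right, y down, z forward; pixel columns grow to the right and rows downward; lengths in m; the calibration is good to about 2 mm. A picture is of the moment at which its call begins. There is no depth.
A pose or a line that the arm cannot do raises r.IKError and nothing moves.
- r.hand_in(): hands the job in; it is judged then, once.
The state is a dict: "clock": time; "joints": joint angles; "joint_vel": joint speeds; "joint_torque": joint torques, N m; "tcp_pos": TCP position; "orientation": TCP orientation; "contact_force": force on the tool from outside, world axes, zero at the start; "torque": the same for the moment, N m; "opening": finger opening in m; "gripper_force": force on a finger pad.
Only numpy, scipy, OpenCV 4.12 (cv2) and the standard library are available. Lean on these libraries where they do the work, as an engineer would, in place of code of your own. Each camera call takes 0.05 s, during which the arm holds its last target. There are 200 camera calls.

### The job

The kettle on the tea table is ready to be switched on, but its lid still stands open. Push the lid down shut with your fingertips, then press the on/off switch (the broad paddle at the outer end of the handle's top) fully down with a light fingertip press, and take your hand away. Do not press the small round lid-release button between the lid and the switch, do not shove, turn, lift or tip the kettle, press nothing hard, and leave the tumbler, mug, jar and spoon where they are.

Things in the scene. Friction and masses are not known exactly. Their poses are not given: they have to be found in the camera images.
- kettle: black cordless kettle standing loose on its round power base (can turn on it), 1.2 to 1.9 kg in all. Origin: centre of its underside, 12 mm above the table; x points to the pouring lip, the handle is on the -x side, z up. A cone 140 mm across at the foot, 106 mm at the rim, rim 175 mm above the origin. From the lid outwards along the handle's top: hinge knuckle, round release button, switch paddle.
- handle_top (a point): middle of the flat top of the kettle's handle, 178 mm above the kettle's origin, at kettle x = -0.093. The top is 78 mm long (along the kettle's x) and 30 mm wide; at its outer end the grip curves down to the foot. The hinge knuckle, 34 mm wide, at kettle x = -0.052, stands 5 mm higher. Axes as the kettle's.
- lid (a joint): the lid's hinge, rad: 0 shut, growing as it opens upwards, 1.35 wide open; starts between 0.8 and 1.25. Friction holds it at any angle; about 1 N near the free edge moves it; shut, its soft seal gives about 2 mm at 10 N. It is shut by pushing its outer (upper) face, which when open looks towards the handle.
- lid_hinge (a point): point on the lid's hinge line (along the kettle's y), 180 mm above the kettle's origin, at kettle x = -0.050. The lid is a black disc 104 mm across, its centre 51 mm from the hinge; its domed outer face is 5 to 8 mm above the hinge line when shut. The point turns with the lid: x from hinge to free edge, z the outward normal.
- lid_edge (a point): the place to push: a point on the lid's outer face on its middle line, 88 mm from the hinge (along the lid's x) and 6 mm out from the hinge plane (along its z). Turns with the lid.
- switch_pad (a point): the place to press: top of the switch paddle, 23 mm outwards from its hinge; when off it is 191 mm above the kettle's origin at kettle x = -0.120, and goes down about 6.5 mm to fully on, pressed (1 mm of it springy). The paddle is a grey ribbed plate 28 mm long (along the kettle's x), 24 mm wide, 6 mm thick, hinged at its inner end; its outer end is the high one when off. It is the outermost control.
- switch (a joint): the on/off switch's angle, rad: 0 off (outer end tipped up), 0.24 fully down, on. It stays where it is left; about 3 to 4 N on its outer end moves it; at the end stop its soft mounting gives about 2 mm at 10 N.
- release_top (a point): centre of the top of the lid-release button, a round grey button 16 mm across standing 4 mm above the handle's top, 70 mm behind the kettle's axis (50 mm inwards of switch_pad). Leave it alone.
- release (a joint): the lid-release button's travel, m: 0 up, 0.0035 fully down (about 4 N). Must stay up.
- base: black power base, fixed: a disc 160 mm across and 12 mm high with a raised middle that fits inside the kettle's foot. Origin: centre of its underside, on the table.
- tumbler: glass tumbler, 72 mm across, 95 mm high; origin at the centre of its underside. Leave alone.
- mug: white mug, 78 mm across without its handle, 92 mm high; origin at the centre of its underside. Leave alone.
- jar: amber glass jar with a red screw cap, 68 mm across, 105 mm high; origin at the centre of its underside. Leave alone.
- spoon: steel measuring spoon with a round bowl, lying on the table, 140 mm long; origin at the middle of its underside. Leave alone.

How it is judged:
By the outcome, as a careful person would: the job done as asked, in the order asked, and still so for the second after the job is handed in, with the robot touching nothing.
It also fails if it takes over 40 s, if anything falls off the work surface, if the arm or the gripper's body presses on something with over 40 N, if the wrist force passes 120 N, or if a joint passes its speed limit or range.

## Working session

There is one attempt and no reset: what is moved stays moved. The work goes in short steps, each a Python script; the robot and the scene stay as the last script left them, time stands still between calls to the robot, and variables do not carry over. Pictures are saved under pics/ and viewed, at most 10 in all, crops included, and the job is handed in when it is done.

```bash
mkdir -p pics; python3 - <<'E'
from station import r
import cv2,pickle
d={}
for n in("scene","top"):
    s=r.snapshot(n);d[n]=s;cv2.imwrite(f"pics/{n}0.png",s["frame"][:,:,::-1]);print(n,s["fx"],s["cx"],s["cy"],s["R"],s["t"])
pickle.dump(d,open("s0.pkl","wb"));print(r.sense())
E
```

```text
scene 467.3992589914074 287.92951631863457 208.0602023567669 [[-0.82843968  0.55992915  0.01292443]
 [ 0.43467538  0.65733086 -0.61560821]
 [-0.35319261 -0.50437633 -0.78794638]] [ 0.46058086 -0.23545857  1.33208546]
top 393.23813058477776 283.78810375269904 211.83394970363162 [[-0.00218018 -0.99999376  0.00278142]
 [-0.97283602  0.00147709 -0.2314906 ]
 [ 0.23148504 -0.00321056 -0.97283317]] [0.05841695 0.65137475 0.73621698]
{'clock': 0.1, 'joints': array([ 6.17822455e+01,  5.25889350e+00,  7.05721110e+01, -1.29768005e-03,
        1.04267702e+02, -3.24794237e+00]), 'joint_vel': array([ 0.04760298, -0.08089496, -0.17829425, -0.00752443, -0.06890083,
        0.01908751]), 'joint_torque': array([ 3.01784596e-03, -4.47854340e+01, -4.07571495e+01,  7.01147318e-02,
        2.83733517e-02, -1.16934698e-04]), 'tcp_pos': array([0.25330866, 0.54396796, 0.40364693]), 'orientation': array([-1.79901381e+02, -4.33620575e-03,  1.55029865e+02]), 'contact_force': array([-0.18072444, -0.70784418,  0.50706584]), 'torque': array([-0.02323556,  0.0282037 , -0.03707903]), 'gripper_force': 0.0, 'opening': 0.08767356469229845}
```

View pics/scene0.png

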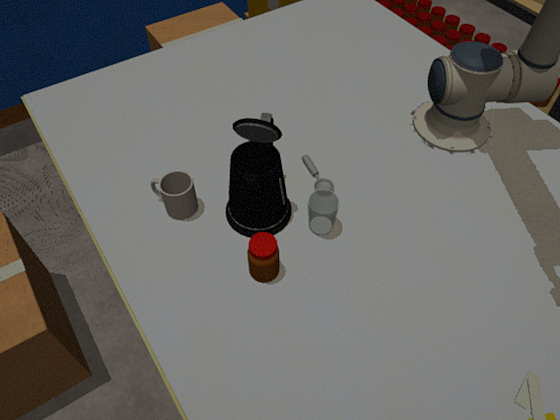

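View pics/top0.png

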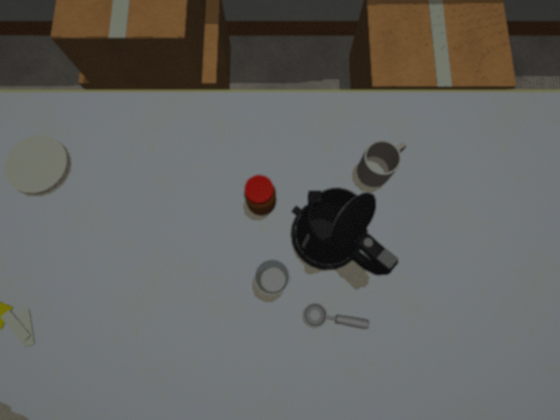

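The top view shows the kettle at about (330,229), with its handle pointing to the lower right: button near (368,242), paddle near (387,258). The lid's rim spans (335,225) to (375,197). The jar is at (260,193), tumbler at (272,278), mug at (380,160) and spoon at (335,317). I'll enlarge both views.

```bash
python3 - <<'E'
import cv2,pickle,numpy as np
d=pickle.load(open("s0.pkl","rb"))
def crop(n,x,y,w,h,k):
    f=d[n]["frame"][y:y+h,x:x+w,::-1].astype(float)
    f=(255*(f/255)**0.45).astype(np.uint8)
    return cv2.resize(f,None,fx=k,fy=k,interpolation=cv2.INTER_CUBIC)
a=crop("top",280,180,130,100,6);cv2.imwrite("pics/topc.png",a)
a=crop("scene",215,105,90,135,4.4);cv2.imwrite("pics/scenec.png",a)
E
```

```text
(no output)
```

View pics/topc.png

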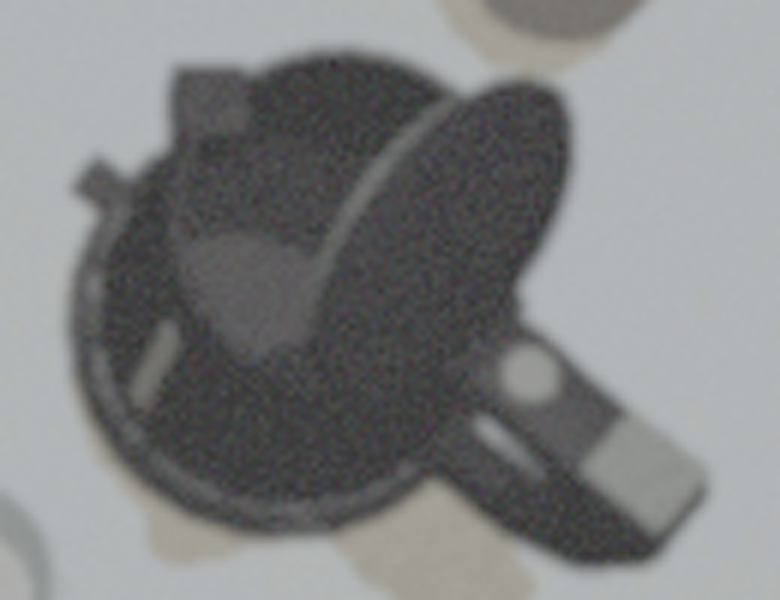

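View pics/scenec.png

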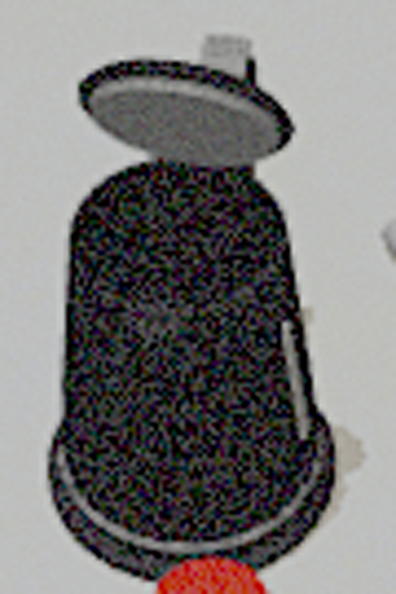

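In the crops, the button is at topc (530,373) and the paddle's centre is at topc (643,473). The base disc's left edge is at topc x=72 and its bottom at y=531. The lid's outline reaches topc x=572, y=78; in scenec it spans x 80–295 with its top at y=58. Next I'll fit the pose and lid angle to these.

```bash
cat >k.py <<'E'
import numpy as np,pickle
from scipy.spatial.transform import Rotation as Ro
d=pickle.load(open("s0.pkl","rb"))
def pr(n,X):
    s=d[n];c=np.atleast_2d(X)@np.array(s["R"]).T+s["t"];return np.c_[s["fx"]*c[:,0]/c[:,2]+s["cx"],s["fy"]*c[:,1]/c[:,2]+s["cy"]]
def kw(p,X):  # kettle->world
    return Ro.from_euler('z',p[2]).apply(np.atleast_2d(X))+[p[0],p[1],.012]
def lid(p,X): # lid frame->world
    return kw(p,Ro.from_euler('y',-p[3]).apply(np.atleast_2d(X))+[-.05,0,.18])
E
cat >fit.py <<'E'
from k import *
from scipy.optimize import least_squares
t=np.linspace(0,2*np.pi,180)
C=lambda R,z,cx=0:np.c_[cx+R*np.cos(t),R*np.sin(t),0*t+z]
T=lambda a,b:np.array([280+a/6,180+b/6])
def res(p):
    e=[pr("top",kw(p,[-.07,0,.182]))[0]-T(530,373),pr("top",kw(p,[-.111,0,.1885]))[0]-T(643,473)]
    b=pr("top",kw(p,C(.08,-.002)));e+=[[b[:,0].min()-T(72,0)[0],b[:,1].max()-T(0,531)[1]]]
    l=pr("top",lid(p,np.r_[C(.052,.004,.051),C(.052,0,.051)]));e+=[[l[:,0].max()-T(572,0)[0],l[:,1].min()-T(0,78)[1]]]
    l=pr("scene",lid(p,np.r_[C(.052,.004,.051),C(.052,0,.051)]));e+=[[l[:,0].min()-215-80/4.4,l[:,0].max()-215-295/4.4,l[:,1].min()-105-58/4.4]]
    return np.concatenate(e)
s=least_squares(res,[.5,-.1,2.2,1.])
best=min((least_squares(res,[x,-.1,y,1.],loss='soft_l1') for x in(.45,.55) for y in(-2,0,.7,2)),key=lambda s:s.cost)
p=best.x;print(p,np.degrees(p[2:]),res(p).round(1));np.save("p.npy",p)
print("pad",kw(p,[-.12,0,.191]),"edge",lid(p,[.088,0,.006]),"btn",kw(p,[-.07,0,.182]))
E
python3 fit.py
```

```text
[ 0.61713084 -0.03726443  0.80539652  1.11450334] [46.14582135 63.85633756] [-0.4  0.4 -0.1 -0.3 -1.7  1.8  1.7 -0.4 -1.2  0.1  0.1]
pad [[ 0.5339918  -0.12379708  0.203     ]] edge [[ 0.60562212 -0.04924292  0.27364064]] btn [[ 0.56863307 -0.08774181  0.194     ]]
```

```bash
cat >>k.py <<'E'
p=np.load("p.npy")
def pose(tip,tilt,sgn=1):
    "TCP pose for the closed fingertips at tip, tool tilted (deg) towards kettle +x, closing line along kettle y"
    K=Ro.from_euler('z',p[2]);a=np.radians(tilt)
    z=K.apply([np.sin(a),0,-np.cos(a)]);y=K.apply([0,sgn,0]);x=np.cross(y,z)
    return list(np.asarray(tip)-.182*z),list(Ro.from_matrix(np.c_[x,y,z]).as_euler('xyz',degrees=True))
def lidpose(deg,off,sgn):
    q=p.copy();q[3]=np.radians(deg)
    return pose(lid(q,[.088,0,.006+off])[0],max(deg-18,10),sgn)
E
python3 - <<'E'
from station import r
from k import *
for s in(1,-1):
    for a in (lidpose(64,.05,s),lidpose(30,0,s),lidpose(0,0,s),pose(kw(p,[-.122,0,.2])[0],0,s)):
        q=r.inverse_kinematics(*a);print(s,np.round(a[0],3),None if q is None else np.round(q,0))
E
```

```text
1 [ 0.484 -0.176  0.422] None
1 [ 0.607 -0.048  0.419] [ -10.    3.   71.   10.   98. -145.]
1 [ 0.622 -0.033  0.377] [  -8.    6.   73.    8.   95. -143.]
1 [ 0.533 -0.125  0.394] None
-1 [ 0.484 -0.176  0.422] [-37. -14.  92.  46.  94.  13.]
-1 [ 0.607 -0.048  0.419] [-10.   3.  71.  10.  98.  35.]
-1 [ 0.622 -0.033  0.377] [-8.  6. 73.  8. 95. 37.]
-1 [ 0.533 -0.125  0.394] [-17.  -3.  80.  -0. 103.  27.]
```

```bash
python3 - <<'E'
from station import r
from k import *
import cv2
r.grab(5)
r.reach([.42,-.16,.56],pose([0,0,0],0,-1)[1])
r.reach(*lidpose(64,.045,-1))
s=r.sense();print(s["clock"],s["tcp_pos"],s["opening"],s["contact_force"])
f=r.snapshot("top")["frame"];g=r.snapshot("scene")["frame"]
im=np.hstack([cv2.resize(f[150:290,280:430],None,fx=2.6,fy=2.6),cv2.resize(g[60:200,200:350],None,fx=2.6,fy=2.6)])
cv2.imwrite("pics/pre.png",(255*(im[:,:,::-1]/255)**.5).astype(np.uint8))
E
```

```text
4.8417 [ 0.48669182 -0.17272556  0.42064598] 0.0003770181105403516 [-1.01581261 -0.51446371  0.176588  ]
```

View pics/pre.png

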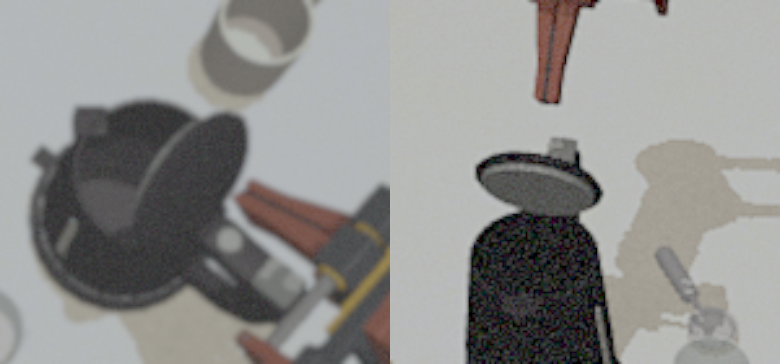

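The closed fingertips stand behind the lid's outer face (left panel: tip at about (243,195), lid at about (190,170)) and are clear of everything. Next I'll push the lid shut.

```bash
python3 - <<'E'
from station import r
from k import *
f0=np.mean([r.sense()["contact_force"] for _ in range(3)],0)
def go(deg,off,v):
    r.servo_line(*lidpose(deg,off,-1),speed=v);s=r.sense();F=s["contact_force"]-f0
    print(deg,round(off,4),round(s["clock"],1),F.round(1));return F
stop=False
for deg,off in [(64,.02),(64,.008),(60,0),(54,0),(48,0),(42,0),(36,0),(30,0),(24,0),(18,0),(13,0),(9,0),(6,0)]:
    if np.linalg.norm(go(deg,off,.06))>8: stop=True;break
f1=f0
if not stop:
  for off in np.arange(.006,-.009,-.001):
    F=go(0,off,.02)
    if F[2]>6: break
E
```

```text
64 0.02 5.5 [ 0.5 -0.1  0.6]
64 0.008 5.9 [ 0.  -1.   0.4]
60 0 6.4 [ 0.6 -0.5  0.6]
54 0 6.9 [-0.9 -0.1  1.6]
48 0 7.5 [0.6 0.  0.1]
42 0 8.0 [ 0.6 -0.8  0.6]
36 0 8.6 [-0.1  0.1 -0.6]
30 0 9.1 [-0.2 -0.1  0.7]
24 0 9.5 [ 0.2 -0.7 -0. ]
18 0 9.8 [ 0.7 -0.7  0.6]
13 0 10.1 [ 1.5 -0.  -0.4]
9 0 10.3 [-0.1 -0.9 -1.1]
6 0 10.6 [ 0.3 -1.4  0.9]
0 0.006 10.9 [-0.6  0.1  0.4]
0 0.005 11.1 [1.  0.4 0.4]
0 0.004 11.4 [0.6 0.4 0. ]
0 0.003 11.6 [ 1.  -0.7  0.6]
0 0.002 11.9 [ 1.9 -0.1  0.4]
0 0.001 12.1 [1.2 0.4 3.3]
0 0.0 12.4 [0.7 0.2 4.5]
0 -0.001 12.6 [0.3 1.  6.8]
```

The seal resisted as expected, up to about 7 N. I'll back off, hover over the switch and check.

```bash
python3 - <<'E'
from station import r
from k import *
import cv2
r.servo_line(*lidpose(0,.06,-1),speed=.12)
r.servo_line(*pose(kw(p,[-.122,0,.235])[0],0,-1),speed=.12)
s=r.sense();print(s["clock"],s["tcp_pos"],s["contact_force"])
f=r.snapshot("top")["frame"];g=r.snapshot("scene")["frame"]
im=np.hstack([cv2.resize(f[150:290,280:430],None,fx=2.6,fy=2.6),cv2.resize(g[80:220,200:350],None,fx=2.6,fy=2.6)])
cv2.imwrite("pics/shut.png",(255*(im[:,:,::-1]/255)**.5).astype(np.uint8))
E
```

```text
14.5167 [ 0.53289484 -0.12488929  0.42891503] [ 0.02239073 -0.27201449  0.31264566]
```

View pics/shut.png

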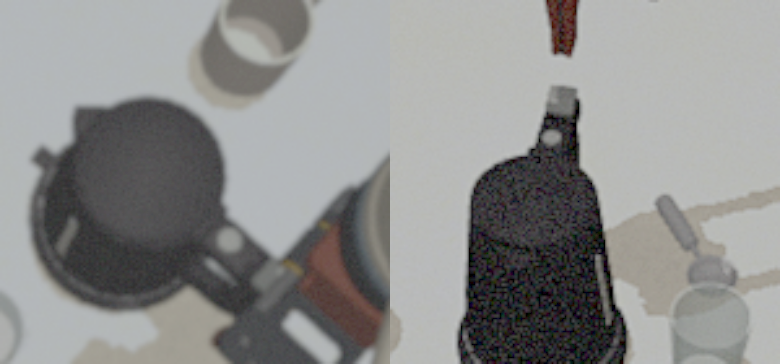

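The lid is shut flush and the kettle hasn't moved. The tip at about (563,55) in the right panel lines up with the paddle at about (563,98). Next is the switch press.

```bash
python3 - <<'E'
from station import r
from k import *
f0=np.mean([r.sense()["contact_force"] for _ in range(3)],0)
def go(z,v):
    r.servo_line(*pose(kw(p,[-.122,0,z])[0],0,-1),speed=v);r.wait(.05);s=r.sense();F=s["contact_force"]-f0
    print(round(z,4),round(s["tcp_pos"][2]-.194,4),round(s["clock"],1),F.round(1));return F
go(.2,.1)
for z in np.arange(.195,.180,-.001):
    F=go(z,.02)
    if F[2]>6.3: break
E
```

```text
0.2 0.2005 15.2 [-0.2 -0.6  0.3]
0.195 0.1951 15.6 [ 1.2 -1.3  1.2]
0.194 0.194 15.9 [-0.1 -1.4  0.6]
0.193 0.1929 16.2 [ 0.3 -0.7 -0. ]
0.192 0.1923 16.5 [ 0.  -1.   1.8]
0.191 0.1912 16.8 [-1.8 -1.5  3.5]
0.19 0.19 17.1 [-1.9 -1.8  3.1]
0.189 0.1889 17.4 [-1.5 -2.   3.1]
0.188 0.1879 17.7 [-1.2 -2.5  3.3]
0.187 0.1869 18.0 [-1.4 -3.3  1.8]
0.186 0.1859 18.3 [-1.2 -2.2  2.5]
0.185 0.1853 18.6 [-1.3 -2.5  4. ]
0.184 0.1848 18.9 [-2.4 -1.3  6.3]
```

```bash
python3 - <<'E'
from station import r
from k import *
import cv2
r.servo_line(*pose(kw(p,[-.122,0,.1836])[0],0,-1),speed=.02);r.wait(.1);print(r.sense()["contact_force"])
r.servo_line(*pose(kw(p,[-.122,0,.25])[0],0,-1),speed=.1)
r.reach([.40,-.22,.5],pose([0,0,0],0,-1)[1])
r.wait(.3);s=r.sense();print(s["clock"],s["contact_force"])
f=r.snapshot("top")["frame"];g=r.snapshot("scene")["frame"]
im=np.hstack([cv2.resize(f[150:290,280:430],None,fx=2.6,fy=2.6),cv2.resize(g[80:220,200:350],None,fx=2.6,fy=2.6)])
cv2.imwrite("pics/end.png",(255*(im[:,:,::-1]/255)**.5).astype(np.uint8))
E
```

```text
[-2.50583807 -0.09943551  6.87244997]
21.1083 [-0.94413982  0.14226253  0.22165685]
```

View pics/end.png

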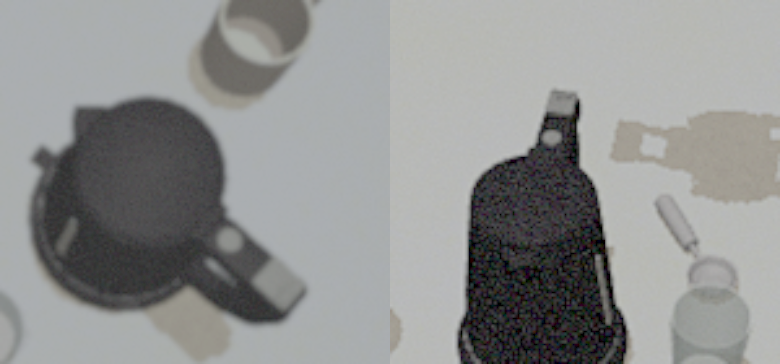

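The lid is shut. The paddle's outer end has dropped from about row 86 to about row 91 in the right panel, the kettle hasn't moved and the hand is clear.

```bash
python3 -c "
from station import r
print(r.hand_in())"
```

```text
the job is handed in; nothing more can be done
None
```

I pushed the lid shut, then pressed the switch down to its stop; each press peaked at about 7 N. The kettle stayed put, nothing else was touched, and I handed the job in at about 21 s with the hand clear.

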